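# Nudge a base plate home on the welding fixture's locating pins

### The arm

A 7-joint arm with a two-finger parallel gripper is mounted at the origin on the work surface. World frame = base frame: x ahead of the robot, y to its left, z up, the work surface at z = 0. Lengths are in m, angles in rad, forces in N, time in s.
With the tool pointing down it reaches from about 0.35 to 0.9 m from the base axis. Payload 7.2 kg.
Tool frame: the origin (TCP) lies at the very end of the fingers, on their centre line; the grasp point (between the pads) lies ctrl.grip_depth behind it (ctrl.grip_depth is the distance from the TCP to the grasp point, in m); z points along the fingers, y is the line along which they close (so a half turn about z gives the same grasp; the last joint's range is limited). The gripper opens to 85 mm and grips with 20 to 120 N. Pads are 22 mm wide; open, the fingers measure 114 mm over their backs; the gripper's body (76 mm by 85 mm) begins 54 mm behind the grasp point. The pads swing forward as they close: fully open they stand 13 mm farther back than shut.
Start: joints at [-1.261, 0.411, -0.013, 1.596, 0.006, 1.134, -0.082], TCP at [0.231, 0.581, 0.195] pointing down, gripper open.
Joint ranges: [-2.95, 2.95], [-0.29, 1.99], [-1.47, 1.44], [0.14, 2.54], [-1.03, 4.17], [0.13, 1.85], [-2.86, 2.86]. Speed limits (rad/s): [2.39, 2.39, 3.01, 3.01, 3.14, 3.14, 3.14].

### API

Orientations are given as a unit quaternion [w, x, y, z].
In Python, from rig import ctrl, cams gives the robot as it stands.
- The arm moves only by the tool drive_tool, never from a script. Its argument "motion" is a list of rows, each a list of 2 entries, a list of its own where there are three numbers: the shift along the tool's x, y, z in units of 50 mm (1.0 is 50 mm), then the turn, a rotation vector about the tool's x, y, z in degrees. In form: [[[dx, dy, dz], [wx, wy, wz]], ...]. A call has 1 to 10 rows; each row is the pose to reach, as a shift and turn from the pose commanded when the call began, along the tool's axes at that moment; what a row does not reach only later rows make up. A row lasts 1/8 s, in which the tool goes at most 62.5 mm and 10.7 degrees, less where a joint would pass 70% of its speed; a pose out of reach is approached as far as the arm can. A call with a gripper value outside its range is refused whole. "hand" is the gripper command: -1 is shut, 1 is fully open, values between are in proportion, set as the call begins (left out, the last holds). The fingers move at their own pace and stop on an object; "grip_force" is the grip in N (left out, the last holds). Time passes only in rows, so rows that repeat a pose let the fingers close. It gives the time, the measured TCP pose, the force, the opening and the grip force at its end, in the units of the state.
- ctrl.sense(): the state, without advancing time (a new reading comes with each control period).
- cams.snapshot(name): name is "scene" or "top" or "wrist"; returns (picture, depth): 400x640x3 uint8, red, green, blue; 400x640 float32, m along the optical axis (not along the pixel's ray), 0 where there is no reading.
- cams.camera_model(name): a dict with "fx", "fy", "cx", "cy" (pixels), "extrinsics" (4x4, takes a point from world to camera coordinates); the wrist camera has in their place "tool_from_camera" (4x4, takes a point from camera to tool coordinates, whose origin is the TCP and whose axes are the flange's). Camera axes: x right, y up, looking along -z (the intrinsics and any distortion apply to the point x, -y, -z); pixel columns grow to the right and rows downward; lengths in m; the calibration is good to about 2 mm. A picture is of the moment at which its call begins: read the wrist's pose just before it. camera_model takes no time and is no camera call.
- ctrl.close_job(): hands the job in; it is judged then, once.
The state is a dict: "time_s": time; "q": joint angles; "qvel": joint speeds; "tau": joint torques, N m; "position": TCP position; "tool_rot": TCP orientation; "contact_force": force on the tool from outside, world axes, zero at the start; "torque": the same for the moment, N m; "grip_width": opening from 0.0 (shut) to 1.0 (fully open); "finger_force": force on a finger pad.
Only numpy, scipy, OpenCV 4.12 (cv2) and the standard library are available. Lean on these libraries where they do the work, as an engineer would, in place of code of your own. Each camera call takes 0.05 s, during which the arm holds its last target. There are 200 camera calls.

### The job

Nudge the flat aluminium plate sideways with the fingertips until its two round holes drop over the fixture's two locating pins and it lies flat and fully home on the lower seat. Only push it: never lift or carry it. Leave the hammer, the can and the angle bracket where they are, and finish with the plate at rest and the hand clear of it.

Things in the scene. Friction and masses are not known exactly. Their poses are not given: they have to be found in the camera images.
- plate: Loose workpiece: bare grey metal plate 80 (x) by 130 (y) by 12 (z) mm, about 0.8 kg, a 13 mm round through hole near each short end (y = +-45 mm) and a 40 mm square window in the middle. Origin: centre of its underside. It starts flat, part on the ledge, part on the pin tips, 20 to 28 mm short of home on the robot's side, up to 18 mm off sideways, turned up to 0.15 rad. A few newtons slide it.
- hole_left (a point): Centre of the plate's +y hole, on its underside; axes as the plate.
- hole_right (a point): Centre of the plate's -y hole, on its underside; axes as the plate.
- fixture: Fixture bolted to the table: dark steel base, x = -115 to 75 mm, y = +-110 mm, its seat 12 mm above the table; on the robot's side (x = -115 to -44 mm) a brass ledge 18 mm above the table. Cap screws 6 mm high on the seat at x = 62, y = +-95 mm. Origin on the table below the midpoint of the pins; x away from the robot, y left along the line of pins; turned up to 0.3 rad.
- seat (a point): Midpoint between the pins on the seat's upper face, 12 mm above the table; axes as the fixture. Home: the plate's origin is here, axes parallel. Then its near long edge (x = -40 mm) is 4 mm past the ledge and its top 24 mm above the table (30 mm before it drops).
- pin_left (a point): Tip of the +y locating pin (y = 45 mm). 10 mm in diameter for 2.5 mm above the seat, then tapered to a 4 mm tip 6 mm above the seat, level with the ledge. The hole starts to drop within about 4 mm of the pin's axis; pushed off its middle the plate turns.
- pin_right (a point): Tip of the -y locating pin, same shape, at y = -45 mm.
- hammer_mid (a point): Middle of a loose hammer, 260 mm long, lying on the table to the left (+y) of the fixture; leave it alone.
- can: Loose upright metal can, 54 mm in diameter, 120 mm high, standing off the fixture's far right corner (+x, -y); origin at its base; leave it alone.
- bracket: Loose steel angle bracket, 60 by 50 mm, 50 mm high, on the table to the right (-y) of the fixture; origin under the middle of its foot; leave it alone.
Mind the look-alikes: they are no part of the job. What is meant by the plate is not blue, brown or yellow, and is the larger of those in its own colour.

How it is judged:
By the outcome, as a careful person would: the job done as asked, in the order asked, and still so for the second after the job is handed in, with the robot touching nothing.
It also fails if it takes over 64 s, if anything falls off the work surface, if the arm or the gripper's body presses on something with over 40 N, if the wrist force passes 120 N, or if a joint passes its speed limit or range.

## Working session

There is one attempt and no reset: what is moved stays moved. The work goes in short steps, Python scripts to look and compute and a tool call to move; the robot and the scene stay as the last step left them, time stands still between calls to the robot, and variables do not carry over. Pictures are saved under pics/ and viewed, at most 10 in all, crops included, and the job is handed in when it is done.

Besides the shell and the picture viewer there is one more tool, called by a JSON object that holds its "name" and its "arguments", one argument or row to a line. drive_tool: Moves the arm, as the interface text tells. Its arguments: {"type":"object","properties":{"motion":{"type":"array","items":{"type":"array"}},"hand":{"type":"number"},"grip_force":{"type":"number"}},"required":["motion"]}

```bash
mkdir -p pics; ls; cat > h.py <<'E'
import numpy as np, cv2
from rig import ctrl, cams
def snap(n):
    im,d=cams.snapshot(n); np.savez(f'{n}.npz',im=im,d=d); return im,d
def world(m,u,v,z):  # pixel -> world point on plane z
    E=np.array(m['extrinsics']); R=E[:3,:3]; t=E[:3,3]
    r=R.T@np.array([(u-m['cx'])/m['fx'],-(v-m['cy'])/m['fy'],-1]); c=-R.T@t
    return c+r*(z-c[2])/r[2]
def wd(m,u,v,d):
    E=np.array(m['extrinsics']); R=E[:3,:3]; t=E[:3,3]
    return R.T@(np.array([(u-m['cx'])/m['fx']*d,-(v-m['cy'])/m['fy']*d,-d])-t)
E
python3 - <<'E'
from h import *
for n in ['top','scene']:
    im,d=snap(n); cv2.imwrite(f'pics/{n}0.png',im[:,:,::-1]); m=cams.camera_model(n); print({k:np.round(v,4) if not isinstance(v,str) else v for k,v in m.items()})
s=ctrl.sense(); print(s)
print(ctrl.grip_depth, cams.camera_model('wrist'))
E
```

```text
pics
{'fx': np.float64(373.0813), 'fy': np.float64(373.0813), 'cx': np.float64(316.5402), 'cy': np.float64(201.1852), 'extrinsics': array([[-0.0306, -0.9995,  0.0111,  0.0529],
       [ 0.9855, -0.0283,  0.1673, -0.558 ],
       [-0.1669,  0.016 ,  0.9858, -0.7559],
       [ 0.    ,  0.    ,  0.    ,  1.    ]])}
{'fx': np.float64(455.5113), 'fy': np.float64(455.5113), 'cx': np.float64(317.2097), 'cy': np.float64(197.7761), 'extrinsics': array([[ 0.8014,  0.598 ,  0.0144, -0.4937],
       [-0.4451,  0.58  ,  0.6823,  0.2023],
       [ 0.3996, -0.5532,  0.731 , -1.1123],
       [ 0.    ,  0.    ,  0.    ,  1.    ]])}
{'time_s': 0.1, 'q': array([-1.26120119,  0.41180735, -0.01273887,  1.59695485,  0.00554957,
        1.13431092, -0.08218663]), 'qvel': array([ 0.00084965, -0.00296871,  0.00049789, -0.00213744, -0.00135942,
        0.00018942,  0.00143913]), 'tau': array([ 3.44614484e-03, -6.01827908e+01,  6.84563052e-01, -3.00082147e+01,
        1.40768563e-02,  6.45658089e-03,  1.48212894e-05]), 'position': array([0.2303674 , 0.58045636, 0.19424713]), 'tool_rot': array([-1.13194090e-04,  1.87756100e-01,  9.82215416e-01, -7.14319810e-04]), 'contact_force': array([ 0.02129732, -0.55935705, -0.49435843]), 'torque': array([-0.02334016, -0.00483279,  0.00963193]), 'finger_force': 0.0, 'grip_width': 0.9980152525327629}
0.0187 {'fx': 312.1131528323991, 'fy': 312.1131528323991, 'cx': 320.473750715054, 'cy': 197.6818903794235, 'tool_from_camera': array([[ 3.22802091e-04,  9.46679475e-01,  3.22176765e-01,
         8.17836729e-02],
       [ 9.99998918e-01,  1.56882848e-04, -1.46292211e-03,
        -1.14795560e-04],
       [-1.43546235e-03,  3.22176889e-01, -9.46678399e-01,
        -1.79491204e-01],
       [ 0.00000000e+00,  0.00000000e+00,  0.00000000e+00,
         1.00000000e+00]])}
```

View pics/top0.png

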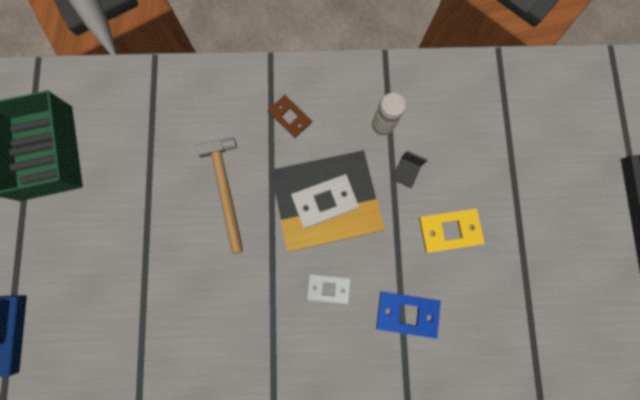

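View pics/scene0.png

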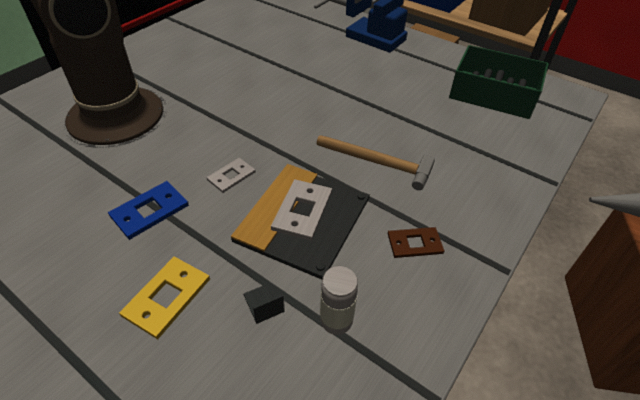

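The candidates in the top view are grey (325,201) on the fixture, smaller grey (329,289), blue (409,315), yellow (452,230) and brown (290,116). The plate is the larger grey one on the fixture at (325,201). I'll confirm that in a crop and measure it.

```bash
cat > meas.py <<'E'
from h import *
def quad(mask):
    c=max(cv2.findContours(mask.astype(np.uint8),0,2)[0],key=cv2.contourArea); return cv2.minAreaRect(c),c
def run(fresh=True):
    im=snap('top')[0] if fresh else np.load('top.npz')['im']
    return im
E
python3 - <<'E'
from h import *
D=np.load('top.npz'); im=D['im']
x0,y0=262,140
c=im[y0:y0+120,x0:x0+134]
cv2.imwrite('pics/top_crop.png',cv2.resize(c[:,:,::-1],None,fx=5.9,fy=5,interpolation=cv2.INTER_CUBIC) if 0 else cv2.resize(c[:,:,::-1],None,fx=5,fy=5,interpolation=cv2.INTER_CUBIC))
E
```

```text
(no output)
```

View pics/top_crop.png

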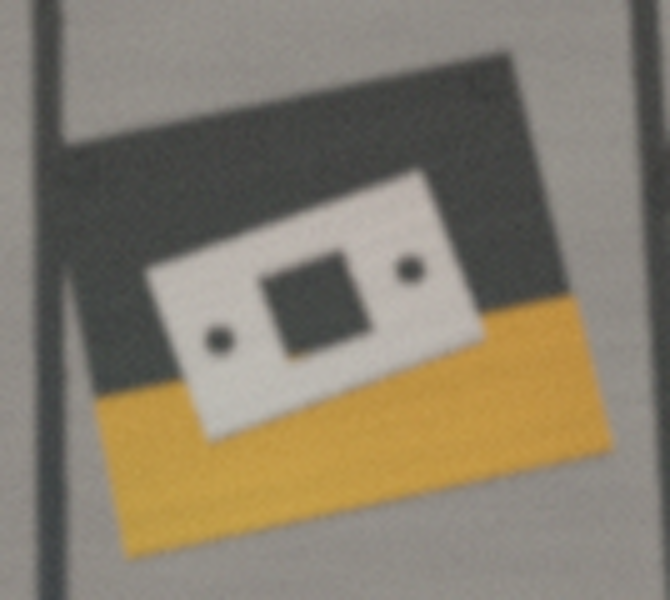

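The crop confirms it: grey plate corners at crop (147,268), (420,170), (486,337), (210,440), holes at (220,340) and (410,269), on the dark/brass fixture.

```bash
cat >> h.py <<'E'
from scipy.optimize import least_squares
def fit(P,M):  # P world xy measured, M model xy -> x,y,th
    P=np.array(P);M=np.array(M)/1000
    def f(p):
        c,s=np.cos(p[2]),np.sin(p[2]); return (M@np.array([[c,s],[-s,c]])+p[:2]-P).ravel()
    r=least_squares(f,[.6,0,0]); return r.x, r.fun.reshape(-1,2)*1000
def rel(fx,p):
    c,s=np.cos(fx[2]),np.sin(fx[2]); return np.array([[c,s],[-s,c]])@(np.array(p[:2])-fx[:2])
E
python3 - <<'E'
from h import *
m=cams.camera_model('top')
def W(u,v,z): return world(m,(u+.5)/5-.5+262,(v+.5)/5-.5+140,z)[:2]
F=[W(126,557,.018),W(612,450,.018),W(95,398,.018),W(575,293,.018),W(62,147,.012),W(508,52,.012)]
f,r=fit(F,[(-115,110),(-115,-110),(-44,110),(-44,-110),(75,110),(75,-110)]); print(f,r.round(1))
P=[W(147,268,.03),W(420,170,.03),W(486,337,.03),W(210,440,.03),W(220,340,.03),W(410,269,.03)]
p,r=fit(P,[(40,65),(40,-65),(-40,-65),(-40,65),(0,45),(0,-45)]); print(p,r.round(1))
print(rel(f,p)*1000,p[2]-f[2])
D=np.load('top.npz')['d']
for u,v in [(310,220),(330,240),(300,185),(312,195),(345,213)]: print(u,v,wd(m,u,v,D[v,u]).round(4))
for n,u,v in [('can',390,115),('br',408,172)]: print(n,rel(f,world(m,u,v,0.0)[:2])*1000)
print('ham',rel(f,world(m,225,195,0.01)[:2])*1000)
E
```

```text
[0.58915013 0.01595633 0.17982651] [[ 0.3 -0.3]
 [-0.7 -1.9]
 [ 0.  -0.1]
 [-1.6 -1.5]
 [ 1.   7.4]
 [ 1.  -3.5]]
[0.56369076 0.01783006 0.32697614] [[-0.9  0.5]
 [-0.1 -0.3]
 [ 0.1 -0.3]
 [ 0.1  0.7]
 [ 0.6  0. ]
 [ 0.3 -0.6]]
[-24.7136948    6.39714655] 0.14714963055178595
310 220 [0.5212 0.0515 0.0284]
330 240 [0.4771 0.009  0.0178]
300 185 [0.6035 0.072  0.0115]
312 195 [0.5765 0.0456 0.0286]
345 213 [ 0.5359 -0.0265  0.0177]
can [ 148.99052752 -191.03989647]
br [   5.13927064 -198.32697479]
ham [ 36.79964859 222.31473055]
```

```bash
cat >> h.py <<'E'
from scipy.spatial.transform import Rotation as Rn
def go(fx,xy,z,yaw=0):  # fixture-frame xy (mm), z (m) ; yaw rel. fixture: prints shift (50mm units) and turn
    s=ctrl.sense(); q=s['tool_rot']; R=Rn.from_quat([q[1],q[2],q[3],q[0]])
    c,sn=np.cos(fx[2]),np.sin(fx[2]); w=fx[:2]+np.array([[c,-sn],[sn,c]])@(np.array(xy)/1000)
    T=Rn.from_euler('z',fx[2]+yaw)*Rn.from_euler('x',np.pi)
    d=R.inv().apply(np.r_[w,z]-s['position'])/.05
    print('shift',d.round(3),'turn',np.degrees((R.inv()*T).as_rotvec()).round(2))
def st(fx):
    s=ctrl.sense(); q=s['tool_rot']; R=Rn.from_quat([q[1],q[2],q[3],q[0]])
    a=R.apply([1,0,0]); print('t',s['time_s'],'fix xy',(rel(fx,s['position'])*1000).round(1),'z',s['position'][2].round(4),'yaw',round(np.arctan2(a[1],a[0])-fx[2],4),'F',s['contact_force'].round(1),'w',s['grip_width'])
E
python3 - <<'E'
from h import *
m=cams.camera_model('top')
def W(u,v,z): return world(m,(u+.5)/5-.5+262,(v+.5)/5-.5+140,z)[:2]
F=[W(126,557,.018),W(612,450,.018),W(95,398,.018),W(575,293,.018),W(508,52,.012)]
f,r=fit(F,[(-115,110),(-115,-110),(-44,110),(-44,-110),(75,-110)]); print(f,r.round(1))
np.save('fx.npy',f)
P=[W(147,268,.03),W(420,170,.03),W(486,337,.03),W(210,440,.03),W(220,340,.03),W(410,269,.03)]
p,r=fit(P,[(40,65),(40,-65),(-40,-65),(-40,65),(0,45),(0,-45)])
print(rel(f,p)*1000,p[2]-f[2])
go(f,(-102,5),.10); st(f)
E
```

```text
[0.58913719 0.01773172 0.18679581] [[-0.4  0.5]
 [ 0.2 -0.8]
 [-0.7  1.2]
 [-0.8  0.1]
 [ 1.6 -1.1]]
[-24.98551023   4.82232219] 0.14018033433484048
shift [-9.043 -8.819  1.898] turn [-3.0000e-02  1.1000e-01  1.4765e+02]
t 0.1 fix xy [-248.   619.6] z 0.1942 yaw 2.577 F [ 0.  -0.6 -0.5] w 0.9980152525327629
```

{"name": "drive_tool", "arguments": {
  "motion": [
    [[-9.04, -8.82, 1.5], [0, 0, 147.6]],
    [[-9.04, -8.82, 1.5], [0, 0, 147.6]],
    [[-9.04, -8.82, 1.5], [0, 0, 147.6]],
    [[-9.04, -8.82, 1.5], [0, 0, 147.6]],
    [[-9.04, -8.82, 1.5], [0, 0, 147.6]],
    [[-9.04, -8.82, 1.5], [0, 0, 147.6]],
    [[-9.04, -8.82, 1.5], [0, 0, 147.6]],
    [[-9.04, -8.82, 1.5], [0, 0, 147.6]],
    [[-9.04, -8.82, 1.5], [0, 0, 147.6]],
    [[-9.04, -8.82, 1.5], [0, 0, 147.6]]
  ],
  "hand": 0.6
}}

```text
time_s: 1.35
position: [0.4841, 0.0125, 0.1212]
tool_rot: [-0.0, 0.904, 0.427, 0.0]
contact_force: [1.0, 1.2, -0.7]
grip_width: 0.801
finger_force: 0.0
```

```bash
python3 - <<'E'
from h import *
f=np.load('fx.npy'); st(f); go(f,(-102,5),.10)
E
```

```text
t 1.35 fix xy [-104.2   14.4] z 0.1212 yaw 0.6964 F [ 1.   1.2 -0.7] w 0.8014723338039738
shift [-0.087  0.172  0.424] turn [-0.   -0.04 39.9 ]
```

{"name": "drive_tool", "arguments": {
  "motion": [
    [[-0.09, 0.17, 0.0], [0, 0, 40]],
    [[-0.09, 0.17, 0.0], [0, 0, 40]],
    [[-0.09, 0.17, 0.0], [0, 0, 40]],
    [[-0.09, 0.17, 0.0], [0, 0, 40]],
    [[-0.09, 0.17, 0.0], [0, 0, 40]],
    [[-0.09, 0.17, 0.0], [0, 0, 40]]
  ]
}}

```text
time_s: 2.1
position: [0.4872, 0.0054, 0.1212]
tool_rot: [0.0, 0.995, 0.097, -0.0]
contact_force: [0.5, 0.2, -0.3]
grip_width: 0.799
finger_force: 0.0
```

```bash
python3 - <<'E'
from h import *
f=np.load('fx.npy'); st(f); go(f,(-102,5),.03)
im,d=snap('wrist'); cv2.imwrite('pics/w0.png',im[:,:,::-1]); np.save('wpose.npy',np.r_[ctrl.sense()['position'],ctrl.sense()['tool_rot']])
E
```

```text
t 2.1 fix xy [-102.4    6.9] z 0.1212 yaw 0.0071 F [ 0.5  0.2 -0.3] w 0.7993135724490821
shift [0.009 0.037 1.823] turn [0.   0.02 0.41]
```

View pics/w0.png

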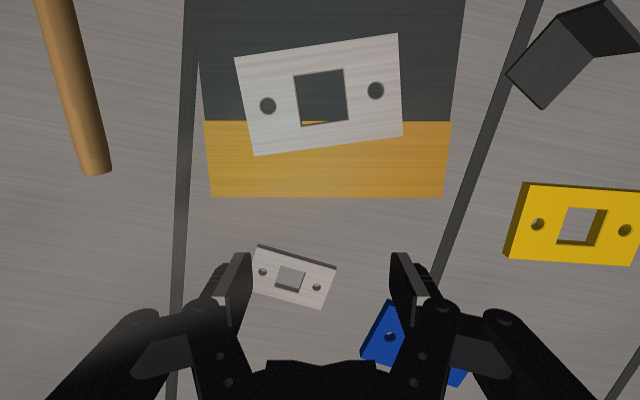

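The wrist view shows the plate corners at (234,57), (398,33), (403,135), (254,157), holes at (268,106) and (376,91), and ledge corners at (212,197), (443,197), (203,121), (451,121).

```bash
cat >> h.py <<'E'
def wr(pose,u,v,z):
    m=cams.camera_model('wrist'); R=Rn.from_quat(np.r_[pose[4:],pose[3]]); T=m['tool_from_camera']
    c=R.apply(T[:3,3])+pose[:3]; r=R.apply(T[:3,:3]@np.array([(u-m['cx'])/m['fx'],-(v-m['cy'])/m['fy'],-1]))
    return (c+r*(z-c[2])/r[2])[:2]
PM=[(40,65),(40,-65),(-40,-65),(-40,65),(0,45),(0,-45)]
E
python3 - <<'E'
from h import *
f0=np.load('fx.npy'); p=np.load('wpose.npy')
L=[wr(p,u,v,.018) for u,v in [(212,197),(443,197),(203,121),(451,121)]]
f,r=fit(L,[(-115,110),(-115,-110),(-44,110),(-44,-110)]); print(f,r.round(1))
g,r=fit([wr(p,u,v,.03) for u,v in [(234,57),(398,33),(403,135),(254,157),(268,106),(376,91)]],PM); print(g,r.round(1))
print(rel(f,g)*1000,g[2]-f[2]); np.save('fx2.npy',f)
go(f,(-108,5),.025); go(f0,(-108,5),.025)
E
```

```text
[0.5902213  0.01898312 0.19507494] [[-0.2  0. ]
 [-0.1  0.8]
 [-0.1  0.1]
 [ 0.4 -0.9]]
[0.56494268 0.01922456 0.32983837] [[-0.5  0.1]
 [ 0.1  0.3]
 [-0.8 -0.2]
 [ 0.7 -0.2]
 [ 0.  -0.1]
 [ 0.4  0.1]]
[-24.75235744   5.13686769] 0.1347634380387475
shift [-0.088  0.034  1.925] turn [-0.   0.  -0.1]
shift [-0.113  0.036  1.925] turn [-0.    0.    0.37]
```

```bash
python3 - <<'E'
from h import *
D=np.load('wrist.npz')['d']; m=cams.camera_model('wrist'); T=m['tool_from_camera']
for v in (256,265,275,285,295,305,315,325):
    o=[]
    for u in (394,398,404,410,416,422,428):
        d=D[v,u]; q=T[:3,:3]@np.array([(u-m['cx'])/m['fx']*d,-(v-m['cy'])/m['fy']*d,-d])+T[:3,3]; o.append(tuple((q*1000).round().astype(int).tolist()))
    print(v,o)
E
```

```text
256 [(12, 35, -51), (12, 36, -51), (12, 39, -52), (-84, 97, 120), (-85, 104, 121), (-85, 111, 121), (-85, 117, 121)]
265 [(8, 35, -52), (11, 35, -58), (11, 37, -59), (12, 40, -59), (8, 45, -52), (-96, 112, 121), (-96, 118, 121)]
275 [(3, 35, -53), (7, 35, -60), (12, 35, -67), (12, 38, -67), (12, 40, -67), (7, 45, -60), (8, 48, -61)]
285 [(-1, 35, -55), (4, 35, -62), (9, 35, -70), (11, 36, -73), (11, 38, -74), (12, 40, -75), (8, 45, -68)]
295 [(-6, 35, -56), (-1, 35, -63), (5, 35, -71), (10, 35, -77), (12, 36, -80), (12, 39, -80), (12, 41, -81)]
305 [(-141, 82, 112), (-5, 35, -64), (1, 35, -72), (7, 35, -80), (8, 37, -81), (8, 39, -81), (13, 38, -88)]
315 [(-152, 83, 109), (-9, 35, -66), (-3, 35, -74), (3, 35, -81), (5, 36, -83), (13, 35, -93), (13, 36, -94)]
325 [(-166, 84, 109), (-166, 88, 109), (-7, 35, -75), (-2, 35, -80), (14, 31, -99), (14, 33, -98), (13, 35, -98)]
```

{"name": "drive_tool", "arguments": {
  "motion": [
    [[-0.09, 0.03, 0.4], [0, 0, 0]],
    [[-0.09, 0.03, 0.8], [0, 0, 0]],
    [[-0.09, 0.03, 0.8], [0, 0, 0]],
    [[-0.09, 0.03, 0.8], [0, 0, 0]],
    [[-0.09, 0.03, 0.8], [0, 0, 0]],
    [[-0.09, 0.03, 0.8], [0, 0, 0]]
  ],
  "hand": -1
}}

```text
time_s: 2.9
position: [0.4836, 0.0031, 0.0818]
tool_rot: [-0.0, 0.995, 0.095, 0.0]
contact_force: [-0.1, -0.3, 0.5]
grip_width: 0.001
finger_force: 0.0
```

```bash
python3 - <<'E'
from h import *
f=np.load('fx2.npy'); st(f)
im,d=snap('wrist'); m=cams.camera_model('wrist'); T=m['tool_from_camera']
v,u=np.mgrid[0:400,0:640]; C=np.stack([(u-m['cx'])/m['fx']*d,-(v-m['cy'])/m['fy']*d,-d],-1)@T[:3,:3].T+T[:3,3]
k=(abs(C[...,1])<.03)&(abs(C[...,0])<.03)&(C[...,2]<.03)&(d>0)
P=C[k]*1000; i=np.argsort(-P[:,2])[:2000:150]; print(P[i].round(), len(P))
im2,_=snap('scene'); cv2.imwrite('pics/s1.png',np.vstack([cv2.resize(im2[100:260,170:430,::-1],(640,394)),im[150:350,:,::-1]]))
E
```

```text
t 2.9 fix xy [-107.7    5.1] z 0.0818 yaw -0.0041 F [-0.1 -0.3  0.5] w 0.0006085767556648129
[[ 11.   3. -39.]
 [ 12.   6. -45.]
 [ 12.   5. -48.]
 [  9.  -9. -50.]
 [ 12.  -0. -53.]
 [ 12.  -5. -55.]
 [ 11.   2. -57.]
 [  8.   9. -59.]
 [ 12.   3. -61.]
 [ 12.  -4. -63.]
 [ 12.  -1. -65.]
 [  8.  -8. -67.]
 [ 12.   1. -69.]
 [ 11.  -0. -72.]] 20971
```

View pics/s1.png

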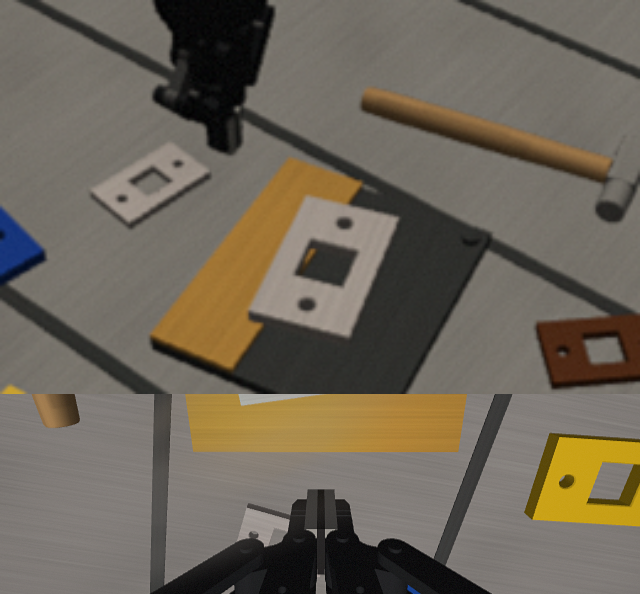

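Depth says the shut fingertips end about 38 mm short of the reported TCP. I'll check this with the fixed cameras.

```bash
python3 - <<'E'
from h import *
f=np.load('fx2.npy')
D=np.load('scene.npz')['d']; m=cams.camera_model('scene')
for u in (256,260,264):
  for v in (152,156,158,160,162): 
    p=wd(m,u,v,D[v,u]); print(u,v,(rel(f,p)*1000).round(),p[2].round(3))
E
```

```text
256 152 [-109.   -7.] 0.147
256 156 [-110.   -7.] 0.136
256 158 [-110.   -7.] 0.131
256 160 [-192.  109.] -0.0
256 162 [-188.  102.] 0.001
260 152 [-100.   -7.] 0.15
260 156 [-102.   -5.] 0.138
260 158 [-102.   -6.] 0.134
260 160 [-102.   -7.] 0.13
260 162 [-180.  106.] 0.001
264 152 [-98.   2.] 0.144
264 156 [-98.   1.] 0.134
264 158 [-97.  -0.] 0.131
264 160 [-98.   0.] 0.126
264 162 [-98.  -1.] 0.121
```

{"name": "drive_tool", "arguments": {
  "motion": [
    [[0, 0, 0.5], [0, 0, 0]],
    [[0, 0, 1.0], [0, 0, 0]],
    [[0, 0, 1.4], [0, 0, 0]],
    [[0, 0, 1.7], [0, 0, 0]],
    [[0, 0, 1.9], [0, 0, 0]],
    [[0, 0, 2.0], [0, 0, 0]],
    [[0, 0, 2.1], [0, 0, 0]],
    [[0, 0, 2.16], [0, 0, 0]],
    [[0, 0, 2.16], [0, 0, 0]]
  ],
  "hand": 0.6
}}

```text
time_s: 4.12
position: [0.4835, 0.0031, -0.0255]
tool_rot: [-0.001, 0.995, 0.095, 0.0]
contact_force: [-5.6, 1.1, 17.3]
grip_width: 0.8
finger_force: 8.8
```

```bash
python3 - <<'E'
from h import *
f=np.load('fx2.npy'); st(f)
im,d=snap('wrist'); m=cams.camera_model('wrist'); T=m['tool_from_camera']
v,u=np.mgrid[0:400,0:640]; C=np.stack([(u-m['cx'])/m['fx']*d,-(v-m['cy'])/m['fy']*d,-d],-1)@T[:3,:3].T+T[:3,3]
k=(abs(C[...,1])<.036)&(abs(C[...,1])>.034)&(abs(C[...,0])<.012)&(C[...,2]<-.035)&(d>0)
print(np.percentile(C[k][:,2]*1000,[90,98,100]))
k=(abs(C[...,1])<.02)&(C[...,0]<.02)&(C[...,0]>.0)&(d>0)&(C[...,2]>-.06); print('ledge z',np.median(C[k][:,2]))
E
```

```text
t 4.125 fix xy [-107.7    5.1] z -0.0255 yaw -0.0048 F [-5.6  1.1 17.3] w 0.800491943997694
[-48.47022896 -43.79706542 -42.41862548]
ledge z -0.04397697360149763
```

{"name": "drive_tool", "arguments": {
  "motion": [
    [[0, 0, -0.06], [0, 0, -0.3]],
    [[0.1, 0, -0.06], [0, 0, -0.3]],
    [[0.25, 0, -0.06], [0, 0, -0.3]],
    [[0.4, 0, -0.06], [0, 0, -0.3]],
    [[0.5, 0, -0.06], [0, 0, -0.3]],
    [[0.6, 0, -0.06], [0, 0, -0.3]],
    [[0.7, 0, -0.06], [0, 0, -0.3]],
    [[0.8, 0, -0.06], [0, 0, -0.3]],
    [[0.87, 0, -0.06], [0, 0, -0.3]],
    [[0.87, 0, -0.06], [0, 0, -0.3]]
  ]
}}

```text
time_s: 5.42
position: [0.5242, 0.0113, -0.0243]
tool_rot: [-0.0, 0.995, 0.098, -0.002]
contact_force: [-5.6, 0.6, 0.5]
grip_width: 0.8
finger_force: 2.4
```

```bash
python3 - <<'E'
from h import *
f=np.load('fx2.npy'); st(f)
s=ctrl.sense(); np.save('wpose.npy',np.r_[s['position'],s['tool_rot']])
im,d=snap('wrist'); cv2.imwrite('pics/w2.png',im[:,:,::-1])
E
```

```text
t 5.425 fix xy [-66.2   5.3] z -0.0243 yaw 0.0008 F [-5.6  0.6  0.5] w 0.7996297748154287
```

View pics/w2.png

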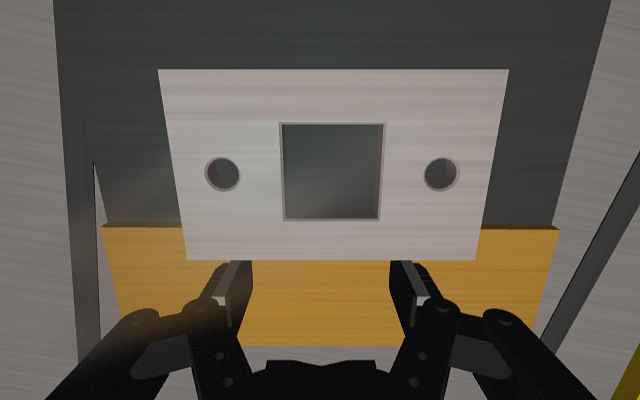

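The plate is now square to the fixture: corners (158,69), (508,69), (475,260), (187,260), holes (222,173) and (442,174), ledge front corners (101,226) and (558,227).

```bash
python3 - <<'E'
from h import *
f=np.load('fx2.npy'); p=np.load('wpose.npy')
# refine ledge line/corners and plate edges by eye values
L=[rel(f,wr(p,u,v,.018))*1000 for u,v in [(101,226),(558,227)]]; print('ledge corners',np.round(L,1))
g,r=fit([wr(p,u,v,.03) for u,v in [(158,69),(508,69),(475,260),(187,260),(222,173),(442,174)]],PM); print(rel(f,g)*1000,g[2]-f[2],r.round(1))
E
```

```text
ledge corners [[ -43.2  109.8]
 [ -43.3 -108.9]]
[-1.42633415e+01  1.37483642e-02] 0.0011510688694301718 [[-0.1  0. ]
 [-0.  -0.2]
 [ 0.1  0.4]
 [ 0.4 -0.3]
 [-0.3 -0.3]
 [-0.1  0.4]]
```

{"name": "drive_tool", "arguments": {
  "motion": [
    [[0.05, 0, 0], [0, 0, 0]],
    [[0.1, 0, 0], [0, 0, 0]],
    [[0.14, 0, 0], [0, 0, 0]],
    [[0.17, 0, 0], [0, 0, 0]],
    [[0.2, 0, 0], [0, 0, 0]],
    [[0.22, 0, 0], [0, 0, 0]],
    [[0.24, 0, 0], [0, 0, 0]],
    [[0.26, 0, 0], [0, 0, 0]],
    [[0.27, 0, 0], [0, 0, 0]],
    [[0.27, 0, 0], [0, 0, 0]]
  ]
}}

```text
time_s: 6.72
position: [0.538, 0.0137, -0.0239]
tool_rot: [-0.0, 0.995, 0.098, -0.001]
contact_force: [-5.4, -0.7, 3.7]
grip_width: 0.801
finger_force: 2.6
```

```bash
cat > look.py <<'E'
from h import *
f=np.load('fx2.npy'); st(f)
im,d=snap('wrist'); m=cams.camera_model('wrist'); T=m['tool_from_camera']; s=ctrl.sense(); q=s['tool_rot']
C=np.stack([(np.mgrid[0:400,0:640][1]-m['cx'])/m['fx']*d,-(np.mgrid[0:400,0:640][0]-m['cy'])/m['fy']*d,-d],-1)@T[:3,:3].T+T[:3,3]
W=Rn.from_quat(np.r_[q[1:],q[0]]).apply(C.reshape(-1,3))+s['position']; c,sn=np.cos(f[2]),np.sin(f[2])
X=np.c_[(W[:,:2]-f[:2])@np.array([[c,-sn],[sn,c]]),W[:,2]]*1000
for n,x,y in [('plate FL',30,55),('plate FR',30,-55),('plate NL',-25,55),('plate NR',-25,-55),('ledge',-47,85),('ledgeR',-47,-85),('seat',10,90),('seatR',10,-90)]:
    k=(abs(X[:,0]-x)<5)&(abs(X[:,1]-y)<5); print(n,np.median(X[k,2]).round(1) if k.any() else None)
import sys; cv2.imwrite(sys.argv[1],im[:,:,::-1])
E
python3 look.py pics/w3.png
```

```text
t 6.725 fix xy [-52.3   5. ] z -0.0239 yaw 0.0007 F [-5.4 -0.7  3.7] w 0.8014336753440939
plate FL 24.6
plate FR 24.5
plate NL 24.5
plate NR 24.4
ledge 18.2
ledgeR 17.9
seat 12.6
seatR 12.4
```

All four plate corners read 24.5 mm against a 12.5 mm seat reading, so the plate is down. I'll back off, then raise the hand.

{"name": "drive_tool", "arguments": {
  "motion": [
    [[0.1, 0, 0], [0, 0, 0]],
    [[-0.1, 0, 0], [0, 0, 0]],
    [[-0.4, 0, -0.05], [0, 0, 0]],
    [[-0.8, 0, -0.1], [0, 0, 0]],
    [[-0.9, 0, -0.6], [0, 0, 0]],
    [[-0.9, 0, -1.5], [0, 0, 0]],
    [[-0.9, 0, -2.5], [0, 0, 0]],
    [[-0.9, 0, -2.5], [0, 0, 0]],
    [[-0.9, 0, -2.5], [0, 0, 0]]
  ]
}}

```text
time_s: 7.9
position: [0.4945, 0.0056, 0.1011]
tool_rot: [-0.001, 0.995, 0.098, 0.0]
contact_force: [0.6, -0.1, -0.4]
grip_width: 0.799
finger_force: 0.0
```

```bash
python3 look.py pics/w4.png; python3 -c "
import cv2;i=cv2.imread('pics/w4.png');cv2.imwrite('pics/w4c.png',cv2.resize(i[0:220,160:500],None,fx=2.3,fy=2.3,interpolation=2))"
```

```text
t 7.9 fix xy [-96.5   5.4] z 0.1011 yaw 0.0014 F [ 0.6 -0.1 -0.4] w 0.7993379856002344
plate FL 24.0
plate FR 23.9
plate NL 23.9
plate NR 23.9
ledge 17.8
ledgeR 17.7
seat 12.0
seatR 11.8
```

View pics/w4c.png

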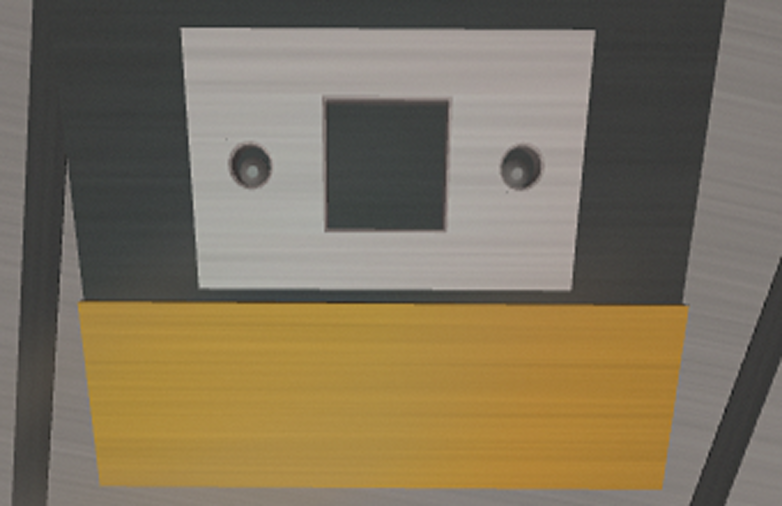

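The crop shows both pins standing inside the holes, at (251,168) and (518,170), with a clear gap between the ledge and the plate. The plate top is flat at 24 mm. I'm handing it in.

```bash
python3 -c "
from rig import ctrl; print(ctrl.close_job())"
```

```text
the job is handed in; nothing more can be done
None
```

The plate is seated on both pins, flat on the lower seat (top at 24 mm) and at rest, with the hand clear of it; I only pushed it, stayed away from the hammer, can and bracket, and handed the job in at about 8 s.

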